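Make up the hanging kit and the fixing kit

TASK

Make up two kits from the parts on the board: put the long coupling nut and the larger rusty nut in the round dish, and the longer bolt and the smaller rusty nut in the oblong tray. Set each part down (do not drop it) so that it lies flat, the same side up as now, on the floor of its own container, beside the other part and not on it or on the rim, and leave the short bolt and the roll of tape where they are.

Things in the scene. Friction and masses are not known exactly. Their poses are not given: they have to be found in the camera images.
- round_dish: Hanging-kit dish: round plain grey steel parts dish, fixed, 143 mm across outside, 13 mm high, flat inner floor 3 mm above its underside and about 130 mm across. Origin: centre of its underside, which stands on the flat wooden work board (12 mm thick, its top at z = 0.012); z up. It is on the left of the work, at either of two places that it exchanges with the oblong tray.
- oblong_tray: Fixing-kit tray: rectangular plain grey steel parts tray, fixed, 134 mm (its x axis) by 108 mm (its y axis) outside, 13 mm high, walls and floor 3 mm thick, one open space 128 x 102 mm inside. Origin: centre of its underside, which stands on the flat wooden work board (12 mm thick, its top at z = 0.012); z up. Its x axis turns up to 0.35 rad either way from world x.
- coupling_nut: Long dark-grey hexagonal coupling nut lying on a flat, 52 mm long (its y axis), 41 mm wide (its x axis), 36 mm high, 0.2 to 0.41 kg. Grip it across x. Its origin is the centre of its underside, on the flat wooden work board (top at z = 0.012) at the start. At the start its y axis is within 0.5 rad of world y.
- large_nut: The larger of the two rusty brown hexagonal nuts, lying flat, hole upright: 32 mm across the flats (its x axis), 36 mm across the corners (its y axis), 16 mm high. Any yaw; flats repeat every 60 degrees. Its origin is the centre of its underside, on the flat wooden work board (top at z = 0.012) at the start.
- long_bolt: The longer of the two dark-grey hex-head bolts, lying down: 78 mm long (its y axis), head 22 mm wide, shank about 12 mm, 19 mm high at the head. Its origin is the centre of its underside, on the flat wooden work board (top at z = 0.012) at the start. At the start its y axis is within 0.5 rad of world y. Grip it across x near its middle; it behaves as a solid that tapers from the head to the end of the shank, about 17 mm wide at the middle.
- small_nut: The smaller of the two rusty brown hexagonal nuts, lying flat, hole upright: 24 mm across the flats (its x axis), 27 mm across the corners (its y axis), 12 mm high. Any yaw; flats repeat every 60 degrees. Its origin is the centre of its underside, on the flat wooden work board (top at z = 0.012) at the start.
- short_bolt: Bystander, stays where it is: the shorter dark-grey hex-head bolt, 50 mm long (its y axis), head 20 mm wide, 18 mm high, lying loose among the stock. Its origin is the centre of its underside, on the flat wooden work board (top at z = 0.012) at the start.
- tape_roll: Bystander, stays where it is: a pale roll of tape lying flat, 48 mm across, 17 mm high, loose among the stock. Its origin is the centre of its underside, on the flat wooden work board (top at z = 0.012) at the start.

How it is judged:
By the outcome, as a careful person would: the job done as asked, in the order asked, and still so for the second after the job is handed in, with the robot touching nothing.
It also fails if it takes over 88 s, if anything falls off the work surface, if the arm or the gripper's body presses on something with over 40 N, if the wrist force passes 120 N, or if a joint passes its speed limit or range.

ROBOT

A 7-joint arm with a two-finger parallel gripper is mounted at the origin on a cart in front of the work surface, level with it; the furniture and walls round the work are solid. World frame = base frame: x ahead of the robot, y to its left, z up, the work surface at z = 0. Lengths are in m, angles in rad, forces in N, time in s.
With the tool pointing down it reaches from about 0.4 to 0.85 m from the base axis. Payload 10.4 kg.
Tool frame: the origin (TCP) lies between the finger pads; the fingertips stand 17 mm ahead of it and the grasp point (between the pads) lies 2 mm behind it; z points along the fingers, y is the line along which they close (so a half turn about z gives the same grasp; the last joint's range is limited). The gripper opens to 85 mm and grips with 20 to 120 N. Pads are 22 mm wide; open, the fingers measure 114 mm over their backs; the gripper's body (76 mm by 85 mm) begins 54 mm behind the grasp point. The pads swing forward as they close: fully open they stand 13 mm farther back than shut.
Start: joints at [-1.225, 0.332, -0.065, 1.46, 0.022, 1.35, -0.088], TCP at [0.225, 0.583, 0.248] pointing down, gripper open.
Joint ranges: [-2.6, 2.6], [-0.5, 2.12], [-1.47, 1.34], [0.16, 2.42], [-1.27, 4.41], [0.06, 2.06], [-2.6, 2.6]. Speed limits (rad/s): [2.22, 2.22, 2.79, 2.79, 3.14, 3.14, 3.14].

INTERFACE

Orientations are given as a unit quaternion [x, y, z, w].
In Python, from workcell import readout, imaging, manip gives the robot as it stands. The module is installed in compiled form; this text tells all that it offers.
- The arm moves only by the shell command python3 -m crank 'ROWS' [OPENING] [FORCE]. ROWS is JSON, a list of rows, each a list of 4 numbers: the shift along the tool's x, y, z as a fraction of full scale, then the turn about the tool's z as a fraction of full scale. In form: [[x, y, z, yaw], ...]. A call has 1 to 5 rows; each row is the pose to reach, as a shift and turn from the pose commanded when the call began, along the tool's axes at that moment; what a row does not reach only later rows make up. Full scale, the value 1, is 400 mm for a shift and 60 degrees for a turn. A row lasts 1/12 s, in which the tool goes at most 41.7 mm and 7.16 degrees, less where a joint would pass 70% of its speed; a pose out of reach is approached as far as the arm can. A call with a number of a shift or a turn outside -1 to 1 is refused whole. A call with a gripper value outside its range is refused whole. OPENING is the gripper command: -1 is shut, 1 is fully open, values between are in proportion, set as the call begins (- or left out, the last holds). The fingers move at their own pace and stop on an object; FORCE is the grip in N (left out, the last holds). Time passes only in rows, so rows that repeat a pose let the fingers close. It gives the time, the measured TCP pose, the force, the opening and the grip force at its end, in the units of the state.
- readout.get_obs(): the state, without advancing time (a new reading comes with each control period).
- imaging.camera(name): name is "scene" or "top"; returns a dict with "color" (420x560x3 uint8, red, green, blue), "fx", "fy", "cx", "cy" (pixels), "rvec" (rotation vector, rad) and "tvec" (3), from world to camera coordinates, as OpenCV has them. Camera axes: x right, y down, z forward; pixel columns grow to the right and rows downward; lengths in m; the calibration is good to about 2 mm. A picture is of the moment at which its call begins. There is no depth.
- manip.hand_in(): hands the job in; it is judged then, once.
The state is a dict: "clock": time; "joint_pos": joint angles; "joint_velocities": joint speeds; "tau": joint torques, N m; "position": TCP position; "ee_rot": TCP orientation; "ft_force": force on the tool from outside, world axes, zero at the start; "torque": the same for the moment, N m; "grip_width": opening from 0.0 (shut) to 1.0 (fully open); "grasp_force": force on a finger pad.
Only numpy, scipy, OpenCV 4.12 (cv2) and the standard library are available. Lean on these libraries where they do the work, as an engineer would, in place of code of your own. Each camera call takes 0.05 s, during which the arm holds its last target. There are 200 camera calls.

## Working session

There is one attempt and no reset: what is moved stays moved. The work goes in short steps, Python scripts to look and compute and a shell command to move; the robot and the scene stay as the last step left them, time stands still between calls to the robot, and variables do not carry over. Pictures are saved under pics/ and viewed, at most 14 in all, crops included, and the job is handed in when it is done.

```bash
mkdir -p pics; python3 - <<'E'
from workcell import readout, imaging
import cv2,pickle
o=readout.get_obs()
print({k:o[k] for k in("clock","position","ee_rot","grip_width","ft_force")})
for n in("top","scene"):
    c=imaging.camera(n); pickle.dump(c,open(f"{n}0.pkl","wb"))
    cv2.imwrite(f"pics/{n}0.png",c["color"][:,:,::-1]); print(n,c["fx"],c["cx"],c["cy"],c["rvec"],c["tvec"])
E
```

```text
{'clock': 0.0, 'position': array([0.22518734, 0.58264316, 0.24753609]), 'ee_rot': array([ 1.83344658e-01,  9.83048438e-01, -7.04668433e-04, -9.52738247e-05]), 'grip_width': 1.001174085924415, 'ft_force': array([-0.31655829, -0.63774731, -0.01405331])}
top 404.41220465283055 279.9786969930131 208.9250869578338 [ 2.14247764 -2.15265178  0.1848406 ] [0.08230819 0.56290564 0.83327678]
scene 506.9574442155204 282.58683454516324 212.20347223058587 [ 1.16594505 -2.19788176  1.08932395] [0.39227193 0.29449728 0.56899403]
```

View pics/top0.png

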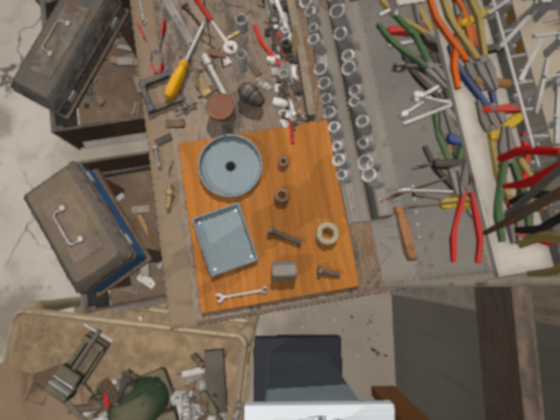

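View pics/scene0.png

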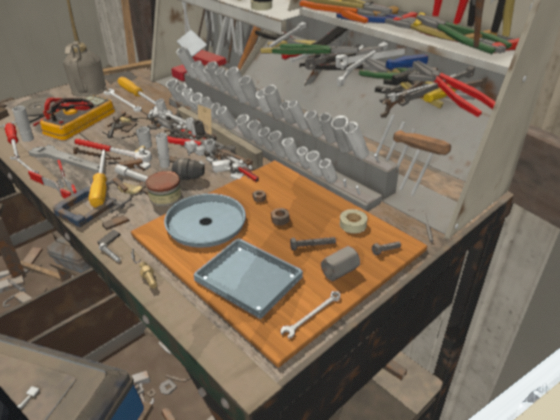

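The top view shows the dish at about (231,166), the tray at (225,241), the small nut at (283,161), the large nut at (281,196), the long bolt at (285,237), the coupling nut at (284,270), the tape at (327,233) and the short bolt at (329,272).

```bash
cat > h.py <<'E'
import numpy as np,cv2,pickle
def ray(c,uv,z):
    R=cv2.Rodrigues(np.array(c["rvec"],float))[0]; t=np.array(c["tvec"],float)
    C=-R.T@t; uv=np.atleast_2d(uv).astype(float)
    d=np.c_[(uv[:,0]-c["cx"])/c["fx"],(uv[:,1]-c["cy"])/c["fy"],np.ones(len(uv))]@R
    return C+d*((z-C[2])/d[:,2])[:,None]
def proj(c,p):
    K=np.array([[c["fx"],0,c["cx"]],[0,c["fy"],c["cy"]],[0,0,1.]])
    return cv2.projectPoints(np.atleast_2d(p).astype(float),np.array(c["rvec"],float),np.array(c["tvec"],float),K,None)[0].reshape(-1,2)
def blobs(c):
    hsv=cv2.cvtColor(c["color"],cv2.COLOR_RGB2HSV)
    m=cv2.inRange(hsv,(5,170,120),(16,255,255))
    hull=np.zeros_like(m); cs=cv2.findContours(m,0,2)[0]
    b=cv2.convexHull(max(cs,key=cv2.contourArea)); cv2.fillPoly(hull,[b],255)
    n=cv2.bitwise_and(cv2.erode(hull,np.ones((3,3))),cv2.bitwise_not(m))
    return m,n,b
E
python3 - <<'E'
from h import *
c=pickle.load(open("top0.pkl","rb"));R=cv2.Rodrigues(np.array(c["rvec"]))[0];print("cam",-R.T@c["tvec"])
m,n,b=blobs(c)
print("board",ray(c,cv2.boxPoints(cv2.minAreaRect(b)),.012).round(3).tolist())
for k in cv2.findContours(n,0,2)[0]:
    a=cv2.contourArea(k)
    if a<25: continue
    (x,y),wh,an=cv2.minAreaRect(k)
    P=ray(c,k.reshape(-1,2),.02)[:,:2].astype(np.float32)
    r=cv2.minAreaRect((P*1000)); print(int(x),int(y),int(a),"c",np.round(r[0],1),"wh",np.round(r[1],1),"ang",round(r[2],1))
im=cv2.resize(c["color"][115:315,175:365,::-1],None,fx=3,fy=3,interpolation=2)
nn=cv2.resize(n[115:315,175:365],None,fx=3,fy=3,interpolation=0)
cv2.drawContours(im,cv2.findContours(nn,1,2)[0],-1,(255,0,255),1)
cv2.imwrite("pics/crop0.png",im)
E
```

```text
cam [0.42727767 0.09389025 0.90917875]
board [[0.718, 0.321, 0.012], [0.78, -0.039, 0.012], [0.397, -0.091, 0.012], [0.344, 0.248, 0.012]]
241 293 339 c [382.1 162.5] wh [ 25.9 119.7] ang 7.3
328 271 196 c [428.7 -25.5] wh [54.5 28. ] ang 89.7
283 274 698 c [424.1  72.3] wh [58.9 64.3] ang 89.9
283 238 340 c [501.4  72.6] wh [82.8 33.6] ang 62.2
327 235 536 c [508.5 -24.4] wh [53.4 62. ] ang 89.7
281 197 275 c [592.9  76.8] wh [35.9 47.8] ang 89.8
283 163 145 c [672.4  71.8] wh [27.2 37.4] ang 89.7
226 207 6872 c [575.4 197.7] wh [154.2 329. ] ang 87.5
291 134 42 c [739.5  51.4] wh [13.1 39.4] ang 79.2
```

View pics/crop0.png

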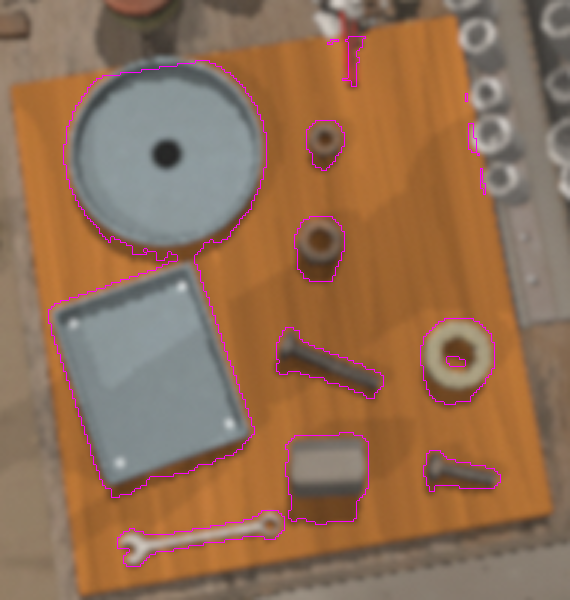

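The crop shows that the masks include shadows on the -x side, so I'll segment with a saturation threshold instead.

```bash
python3 - <<'E'
from h import *
c=pickle.load(open("top0.pkl","rb"))
hsv=cv2.cvtColor(c["color"],cv2.COLOR_RGB2HSV)
S=hsv[...,1].astype(int);H=hsv[...,0]
for nm,(u,v) in dict(sn=(283,161),ln=(281,196)).items():
    for ch in(0,1,2): print(nm,"HSV"[ch]);print(hsv[v-7:v+14,u-9:u+10,ch][::1] if ch==1 else "")
big=cv2.resize(c["color"],None,fx=4,fy=4,interpolation=cv2.INTER_CUBIC)
hb=cv2.cvtColor(big,cv2.COLOR_RGB2HSV)
vis=big[460:1260,700:1460,::-1].copy()
for th in(120,150,170):
    m=((hb[...,1]<th)*255).astype(np.uint8)
    ks=cv2.findContours(m,0,2)[0]
    print("th",th)
    for nm,(u,v),z in(("sn",(283,161),.024),("ln",(281,196),.028),("lb",(285,237),.022),("cn",(284,270),.040),("sb",(329,272),.02),("tape",(323,233),.029),("tray",(225,241),.025),("dish",(231,156),.025)):
        k=[k for k in ks if cv2.pointPolygonTest(k,(4*u+1.5,4*v+1.5),False)>=0]
        if not k: print(nm,"none"); continue
        k=max(k,key=cv2.contourArea); 
        P=(ray(c,(k.reshape(-1,2)-1.5)/4,z)[:,:2]*1000).astype(np.float32)
        r=cv2.minAreaRect(P); M=cv2.moments(P)
        print(nm,"rect",np.round(r[0],1),np.round(r[1],1),round(r[2],1),"cent",round(M["m10"]/M["m00"],1),round(M["m01"]/M["m00"],1),"ell",np.round(cv2.fitEllipse(P)[0],1))
        if th==150: cv2.drawContours(vis,[k-[700,460]],-1,(255,0,255),1)
cv2.imwrite("pics/crop1.png",cv2.resize(vis,None,fx=.75,fy=.75))
E
```

```text
sn H

sn S
[[177 177 178 177 177 177 176 178 178 174 172 176 176 176 177 178 178 178
  179]
 [177 177 179 176 175 174 167 163 158 153 150 158 169 174 180 179 177 177
  178]
 [178 177 179 177 174 162 143 129 118 112 113 127 149 169 177 178 178 180
  179]
 [178 178 179 175 159 129 107  91  86  86  89 104 125 150 168 176 179 178
  176]
 [178 180 178 169 142 103  80  74  77  81  87  92 102 125 153 172 179 179
  176]
 [176 179 177 163 125  88  75  76  88  98  99  94  94 104 135 165 177 179
  177]
 [178 178 175 158 115  84  77  96 129 143 131 108  96 100 126 159 176 177
  176]
 [177 176 175 153 108  84  87 114 154 169 154 121 101 101 124 162 174 177
  176]
 [177 179 174 153 107  87  95 117 143 151 139 117 102 106 128 164 177 177
  176]
 [177 177 174 156 117  96 101 111 119 121 112  99  92 103 138 169 176 176
  177]
 [177 179 176 168 138 111 103 102 100 100  97  89  83 107 152 174 177 176
  176]
 [178 177 176 173 159 130 110  99  93  93  90  87  88 127 164 175 177 176
  177]
 [178 178 177 176 173 157 134 111  96  96 106 110 122 154 175 178 177 178
  178]
 [178 178 176 177 177 171 158 141 12
[... 3494 characters left out ...]
.7]
dish rect [598.7  66.9] [ 955.9 1349. ] 0.3 cent 614.4 75.8 ell [580.4 106.7]
th 170
sn rect [598.9  66.8] [ 957.  1350.6] 0.3 cent 614.0 74.5 ell [541.  143.5]
ln rect [598.2  67. ] [ 952.7 1344.5] 0.3 cent 613.2 74.5 ell [540.5 143.2]
lb rect [599.3  66.8] [ 959.1 1353.6] 0.3 cent 614.4 74.4 ell [541.2 143.6]
cn rect [595.8  67.3] [ 939.7 1326.2] 0.3 cent 610.6 74.8 ell [538.9 142.6]
sb rect [599.7  66.7] [ 961.3 1356.7] 0.3 cent 614.9 74.4 ell [541.5 143.7]
tape rect [598.  67.] [ 951.6 1342.9] 0.3 cent 613.0 74.6 ell [540.3 143.2]
tray rect [598.7  66.9] [ 955.9 1349. ] 0.3 cent 613.8 74.5 ell [540.9 143.4]
dish rect [598.7  66.9] [ 955.9 1349. ] 0.3 cent 613.8 74.5 ell [540.9 143.4]
```

View pics/crop1.png

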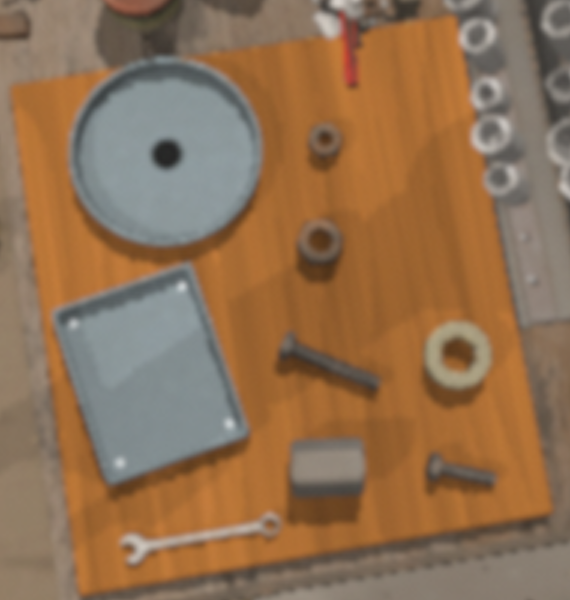

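```bash
cat >> h.py <<'E'
ITEMS=(("sn",(283,161),.018),("ln",(281,196),.020),("lb",(287,238),.021),("cn",(284,270),.030),("sb",(331,273),.02),("tape",(327,233),.02),("tray",(225,241),.025),("dish",(231,166),.025))
def objs(c,items,th=140,b=None):
    big=cv2.resize(c["color"],None,fx=4,fy=4,interpolation=cv2.INTER_CUBIC)
    hb=cv2.cvtColor(big,cv2.COLOR_RGB2HSV)
    hull=np.zeros(hb.shape[:2],np.uint8); cv2.fillPoly(hull,[(blobs(c)[2] if b is None else b)*4],255); hull=cv2.erode(hull,np.ones((9,9)))
    m=((hb[...,1]<th)*255).astype(np.uint8)&hull
    ks=cv2.findContours(m,0,2)[0]; out={}
    for nm,(u,v),z in items:
        k=max(ks,key=lambda k:(cv2.pointPolygonTest(k,(4*u+1.5,4*v+1.5),True)))
        out[nm]=(k,(ray(c,(k.reshape(-1,2)-1.5)/4,z)[:,:2]*1000).astype(np.float32))
    return out,big
E
python3 - <<'E'
from h import *
c=pickle.load(open("top0.pkl","rb"))
for th in(125,145):
  o,big=objs(c,ITEMS,th)
  for nm,(k,P) in o.items():
    r=cv2.minAreaRect(P); M=cv2.moments(P)
    v=cv2.fitLine(P,2,0,.01,.01).ravel()
    print(th,nm,"rect",np.round(r[0],1),np.round(r[1],1),round(r[2],1),"cent",round(M["m10"]/M["m00"],1),round(M["m01"]/M["m00"],1),"line",round(np.degrees(np.arctan2(v[1],v[0])),1))
vis=big[:,:,::-1].copy()
cv2.drawContours(vis,[k for k,_ in o.values()],-1,(255,0,255),1)
cv2.imwrite("pics/crop2.png",cv2.resize(vis[460:1260,700:1460],None,fx=.75,fy=.75))
E
```

```text
125 sn rect [676.7  72.3] [23.3 25.8] 89.5 cent 677.0 72.0 line 16.8
125 ln rect [597.7  76.5] [32.5 33. ] 89.8 cent 597.6 76.2 line 76.5
125 lb rect [504.6  70.7] [77.9 21. ] 62.4 cent 507.8 72.1 line 65.7
125 cn rect [431.8  71.9] [42.4 55.3] 2.2 cent 431.9 72.0 line -73.1
125 sb rect [424.9 -24.7] [50.6 19.8] 71.1 cent 428.0 -22.5 line 76.9
125 tape rect [512.6 -24.6] [49.8 51.1] 88.9 cent 512.7 -24.5 line 23.2
125 tray rect [500.9 201.4] [139.8 112.9] 19.5 cent 500.7 201.2 line 15.9
125 dish rect [662.3 191. ] [140.1 147.9] 9.4 cent 665.1 191.4 line -53.6
145 sn rect [677.3  72. ] [25.  28.2] 89.7 cent 677.1 72.0 line 9.8
145 ln rect [598.3  76.5] [34.7 35.3] 89.8 cent 597.9 76.3 line -78.0
145 lb rect [504.4  70.8] [79.7 23.2] 62.2 cent 507.8 72.2 line 66.6
145 cn rect [431.7  71.9] [44.1 57.1] 1.7 cent 431.8 72.0 line 84.0
145 sb rect [424.9 -24.7] [52.3 21.7] 70.9 cent 428.0 -22.7 line 76.9
145 tape rect [512.6 -24.6] [52.1 53.3] 88.9 cent 512.8 -24.6 line 19.9
145 tray rect [500.9 201.2] [141.  114.2] 19.6 cent 500.8 201.1 line 16.3
145 dish rect [662.1 190.8] [140.6 149.3] 9.4 cent 664.9 191.3 line -59.5
```

View pics/crop2.png

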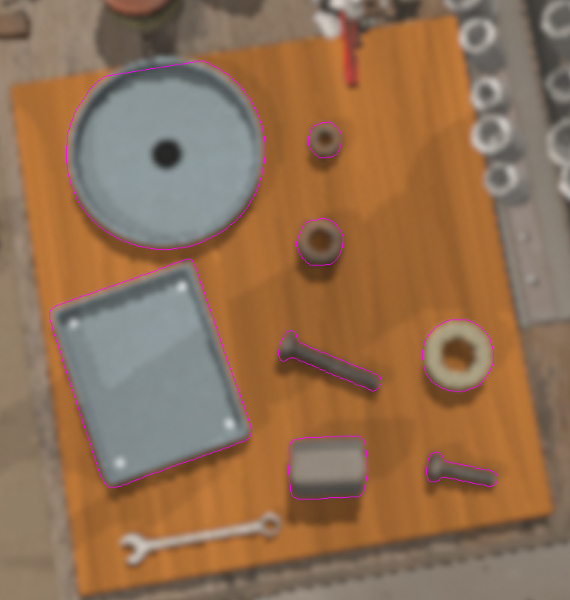

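The magenta contours now fit each part closely, and the sizes match the given ones to within about 3 mm. Next I'll get the nut flats, the bolt midpoint and the dish centre, plus a move planner.

```bash
cat >> h.py <<'E'
def plan(wps,start=None):
    """waypoints (x,y,z mm, closing angle deg) -> crank row numbers"""
    from workcell import readout
    from scipy.spatial.transform import Rotation as Ro
    o=readout.get_obs(); p=np.array(o["position"])*1000; R=Ro.from_quat(o["ee_rot"]).as_matrix()
    a=np.degrees(np.arctan2(R[1,1],R[0,1]))
    print("t",round(o["clock"],2),"at",p.round(1),"ang",round(a,2),"w",round(o["grip_width"]*85,1),"F",np.round(o["ft_force"],1),"g",np.round(o["grasp_force"],1))
    for x,y,z,g in wps:
        d=(g-a+90)%180-90; s=np.radians(a); v=np.array([x,y,z])-p
        ty=np.array([np.cos(s),np.sin(s)]); tx=np.array([-np.sin(s),np.cos(s)])  # z down: x = y cross z
        tx=np.array([ty[1]*-1,ty[0]]) 
        print("row",np.round([v[:2]@tx/400,v[:2]@ty/400,-v[2]/400,-d/60],3).tolist(),"for",(x,y,z,g))
        p=np.array([x,y,z],float); a=a+d
E
python3 - <<'E'
from h import *
c=pickle.load(open("top0.pkl","rb"))
for th in(115,130,145,155):
  o,_=objs(c,ITEMS[:2],th)
  for nm,(k,P) in o.items():
    t=np.radians(np.arange(0,180,1)); w=np.ptp(P@np.array([np.cos(t),np.sin(t)]),axis=0)
    f=np.exp(6j*t); z=(w*f).mean(); amp=abs(z)*2
    # width max at theta0=angle/6 ; min (flats) 30 deg off
    print(th,nm,"flat dir mod60",round((np.degrees(np.angle(z))/6+30)%60,1),"amp",round(amp,2),"w",w.min().round(1),w.max().round(1))
print("lb mid",ray(c,[(285.3,236.3)],.021)*1000)
d=c["color"][150:180,215:245].sum(2).astype(int); v,u=np.nonzero(d<200)
print("dish dot",u.mean()+215,v.mean()+150,len(u),ray(c,[(u.mean()+215,v.mean()+150)],.015)*1000)
from scipy.spatial.transform import Rotation as Ro
print(Ro.from_quat([ .18334, .98305,-.0007,0]).as_matrix().round(3))
plan([(432,72,200,2),(432,72,110,2),(432,72,36,2)])
E
```

```text
115 sn flat dir mod60 13.6 amp 0.63 w 22.1 25.6
115 ln flat dir mod60 6.6 amp 0.69 w 30.7 34.0
130 sn flat dir mod60 14.4 amp 0.58 w 23.9 27.1
130 ln flat dir mod60 7.1 amp 0.67 w 32.4 35.9
145 sn flat dir mod60 14.6 amp 0.53 w 25.1 28.9
145 ln flat dir mod60 5.8 amp 0.69 w 33.9 37.4
155 sn flat dir mod60 13.3 amp 0.53 w 26.7 30.0
155 ln flat dir mod60 6.3 amp 0.74 w 35.3 39.0
lb mid [[505.77729206  67.92516     21.        ]]
dish dot 230.31372549019608 165.7843137254902 51 [[667.35841675 191.44481822  15.        ]]
[[-0.933  0.36  -0.   ]
 [ 0.36   0.933 -0.001]
 [-0.    -0.001 -1.   ]]
t 0.1 at [225.2 582.7 247.6] ang 68.87 w 85.0 F [-0.1 -0.  -0.2] g 0.0
row [-0.942, -1.005, 0.119, 1.115] for (432, 72, 200, 2)
row [0.0, 0.0, 0.225, -0.0] for (432, 72, 110, 2)
row [0.0, 0.0, 0.185, -0.0] for (432, 72, 36, 2)
```

```bash
python3 -m crank '[[-0.36,-0.38,0.04,0.5],[-0.36,-0.38,0.04,0.5],[-0.36,-0.38,0.04,0.5],[-0.36,-0.38,0.04,0.5],[-0.36,-0.38,0.04,0.5]]' 0.6 60; python3 -c "
from h import *
plan([(330,260,200,2),(432,72,150,2)])"
```

```text
clock: 0.52
position: [0.3045, 0.3887, 0.2319]
ee_rot: [0.435, 0.9, -0.0, -0.0]
ft_force: [1.6, -0.1, 1.5]
grip_width: 0.797
grasp_force: 0.0
t 0.52 at [304.5 388.7 231.9] ang 38.43 w 67.7 F [ 1.6 -0.1  1.5] g 0.0
row [-0.292, -0.15, 0.08, 0.607] for (330, 260, 200, 2)
row [-0.479, 0.238, 0.125, -0.0] for (432, 72, 150, 2)
```

```bash
python3 -m crank '[[-0.29,-0.15,0.08,0.607],[-0.29,-0.15,0.08,0.607],[-0.29,-0.15,0.08,0.607],[-0.29,-0.15,0.08,0.607],[-0.29,-0.15,0.08,0.607]]' >/dev/null;  python3 -m crank '[[-0.479,0.238,0.125,0],[-0.479,0.238,0.125,0],[-0.479,0.238,0.125,0],[-0.479,0.238,0.125,0],[-0.479,0.238,0.125,0]]' | head -2; python3 -c "
from h import *
plan([(432,72,90,2),(432,72,33,2)])"
```

```text
clock: 1.35
position: [0.4305, 0.0843, 0.1527]
t 1.35 at [430.5  84.3 152.7] ang 3.08 w 67.9 F [1.3 0.5 0.1] g 0.0
row [-0.031, 0.002, 0.157, 0.018] for (432, 72, 90, 2)
row [0.0, 0.0, 0.142, -0.0] for (432, 72, 33, 2)
```

```bash
python3 -m crank '[[0,0,0,0],[0,0,0,0]]' >/dev/null; python3 -c "
from h import *
plan([(432,72,90,2),(432,72,33,2)])"
```

```text
t 1.52 at [430.3  84.2 152.4] ang 2.8 w 67.7 F [0.7 0.8 0.1] g 0.0
row [-0.031, 0.003, 0.156, 0.013] for (432, 72, 90, 2)
row [0.0, 0.0, 0.142, -0.0] for (432, 72, 33, 2)
```

```bash
python3 -m crank '[[-0.031,0.003,0.15,0.013],[-0.031,0.003,0.15,0.013],[-0.031,0.003,0.156,0.013]]' >/dev/null;  python3 -m crank '[[0,0,0.07,0],[0,0,0.11,0],[0,0,0.142,0],[0,0,0.142,0]]' | sed -n '2p;4p'; python3 -m crank '[[0,0,0,0],[0,0,0,0],[0,0,0,0],[0,0,0,0],[0,0,0,0]]' -0.4 60 >/dev/null; python3 -m crank '[[0,0,0,0],[0,0,0,0]]' >/dev/null; python3 -c "
from h import *
plan([(432,72,33,2)])"
```

```text
position: [0.4308, 0.075, 0.0328]
ft_force: [-0.8, -0.4, 0.4]
t 2.68 at [432.8  74.8  35.5] ang 2.3 w 37.9 F [-3.2  0.   9.5] g 59.0
row [-0.007, -0.002, 0.006, 0.005] for (432, 72, 33, 2)
```

```bash
python3 -m crank '[[0,0,-0.02,0],[0,0,-0.04,0],[0,0,-0.06,0],[0,0,-0.08,0],[0,0,-0.08,0]]' - 80 >/dev/null; python3 - <<'E'
from h import *
from workcell import imaging
c=imaging.camera("scene")
cv2.imwrite("pics/s1.png",cv2.resize(c["color"][130:330,220:440,::-1],None,fx=2.6,fy=2.6,interpolation=2))
plan([])
E
```

```text
t 3.15 at [432.6  74.3  66.9] ang 2.29 w 37.2 F [-0.2  0.  -3.4] g 80.3
```

View pics/s1.png

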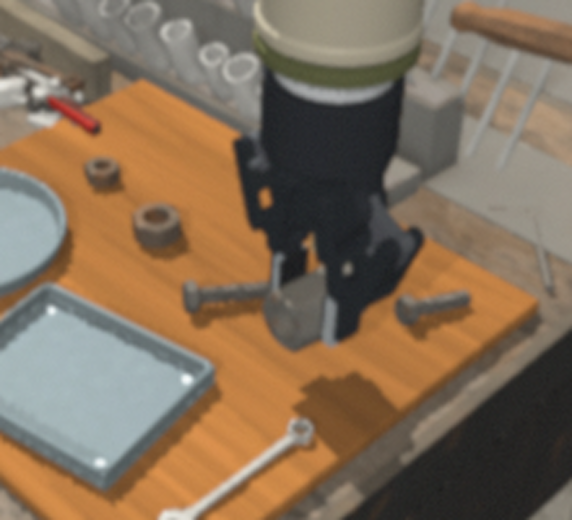

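The coupling nut is held level at crop position (297,310), clear of the board. The long bolt, short bolt and nuts haven't moved. Now to carry it to the dish.

```bash
python3 -c "
from h import *
plan([(432,74,112,2),(550,145,112,2),(667,215,112,2),(667,215,55,2)])"
```

```text
t 3.15 at [432.6  74.3  66.9] ang 2.29 w 37.2 F [-0.2  0.  -3.4] g 80.3
row [-0.001, -0.002, -0.113, 0.005] for (432, 74, 112, 2)
row [0.167, 0.301, -0.0, -0.0] for (550, 145, 112, 2)
row [0.165, 0.298, -0.0, -0.0] for (667, 215, 112, 2)
row [0.0, 0.0, 0.142, -0.0] for (667, 215, 55, 2)
```

```bash
python3 -m crank '[[0,0,-0.06,0],[0,0,-0.113,0],[0,0,-0.113,0]]' >/dev/null; python3 -m crank '[[0.03,0.06,0,0],[0.08,0.14,0,0],[0.12,0.22,0,0],[0.167,0.301,0,0],[0.167,0.301,0,0]]' >/dev/null;  python3 -m crank '[[0.05,0.08,0,0],[0.09,0.16,0,0],[0.13,0.24,0,0],[0.165,0.298,0,0],[0.165,0.298,0,0]]' >/dev/null; python3 -m crank '[[0,0,0.05,0],[0,0,0.1,0],[0,0,0.142,0],[0,0,0.142,0],[0,0,0.142,0]]'>/dev/null; python3 -c "
from h import *
plan([(667,215,42,2),(667,215,38,2)])"
```

```text
t 4.65 at [665.  215.8  52.6] ang 2.28 w 37.2 F [ 0.7  0.2 -2.1] g 81.7
row [-0.002, 0.005, 0.026, 0.005] for (667, 215, 42, 2)
row [0.0, 0.0, 0.01, -0.0] for (667, 215, 38, 2)
```

```bash
python3 -m crank '[[0,0.004,0.012,0],[0,0.004,0.02,0],[0,0.004,0.026,0],[0,0.004,0.026,0]]' >/dev/null; python3 -c "
from h import *
plan([])"; python3 -m crank '[[0,0,0.004,0],[0,0,0.008,0],[0,0,0.008,0]]'>/dev/null;  python3 -c "
from h import *
plan([])"
```

```text
t 4.98 at [667.7 216.3  43.8] ang 2.28 w 37.4 F [ 0.7 -0.5 -3.1] g 81.7
t 5.23 at [667.6 216.3  40.5] ang 2.28 w 37.2 F [ 0.2  0.2 -2.8] g 81.7
```

```bash
for i in 1; do python3 -m crank '[[0,0,0.003,0],[0,0,0.003,0]]'|sed -n '2p;4p'; python3 -m crank '[[0,0,0.003,0],[0,0,0.003,0]]'|sed -n '2p;4p'; done
```

```text
position: [0.6676, 0.2163, 0.0393]
ft_force: [0.1, -1.2, -2.2]
position: [0.6678, 0.2164, 0.0388]
ft_force: [-2.5, -0.1, 3.0]
```

Contact came at the expected height, so I'll release, rise and go to the large nut.

```bash
python3 -m crank '[[0,0,0,0],[0,0,0,0],[0,0,0,0],[0,0,0,0]]' 0.25 >/dev/null; python3 -m crank '[[0,0,-0.05,0],[0,0,-0.1,0],[0,0,-0.15,0],[0,0,-0.15,0]]'|sed -n '2p;5p'; python3 -c "
from h import *
plan([(598,76.5,100,6.4),(598,76.5,32,6.4)])"
```

```text
position: [0.6699, 0.2167, 0.1029]
grip_width: 0.624
t 6.23 at [669.9 216.7 102.9] ang 2.27 w 53.0 F [-0.7 -0.2  1. ] g 0.0
row [-0.343, -0.194, 0.007, -0.069] for (598, 76.5, 100, 6.4)
row [0.0, 0.0, 0.17, -0.0] for (598, 76.5, 32, 6.4)
```

```bash
python3 -m crank '[[-0.09,-0.05,0,-0.02],[-0.18,-0.1,0,-0.04],[-0.26,-0.15,0,-0.069],[-0.343,-0.194,0.007,-0.069],[-0.343,-0.194,0.007,-0.069]]' >/dev/null; python3 -m crank '[[0,0,0.06,0],[0,0,0.12,0],[0,0,0.12,0],[0,0,0.12,0]]' >/dev/null; python3 - <<'E'
from h import *
from workcell import imaging
for n in("top","scene"):
    c=imaging.camera(n); pickle.dump(c,open(n+"1.pkl","wb"))
    if n=="top": im=cv2.resize(c["color"][115:315,175:365,::-1],None,fx=2.4,fy=2.4,interpolation=2)
    else: cv2.imwrite("pics/both1.png",np.hstack([im[:480,:400],cv2.resize(c["color"][130:330,150:316,::-1],(400,480),interpolation=2)]))
plan([(598,76.5,32,6.4)])
E
```

```text
t 7.08 at [596.4  76.2  48.5] ang 6.42 w 53.1 F [0.3 1.  1. ] g 0.0
row [0.0, 0.004, 0.041, 0.0] for (598, 76.5, 32, 6.4)
```

View pics/both1.png

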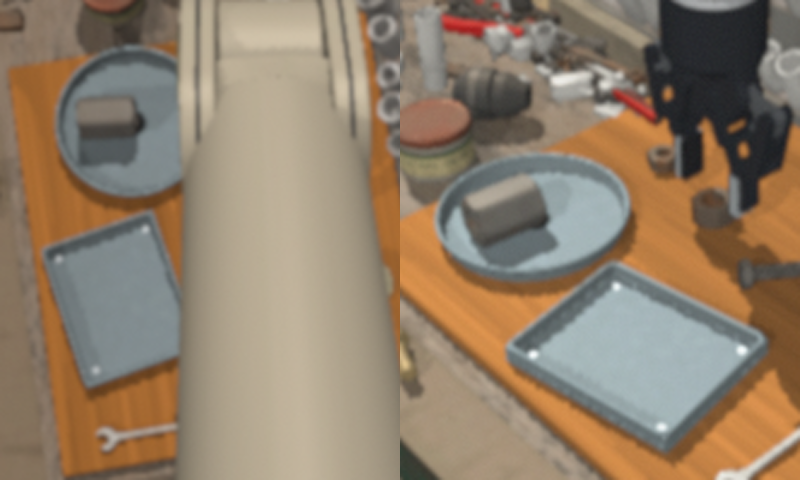

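The coupling nut lies flat in the left half of the dish, and the open fingers straddle the large nut. I'll grasp it next.

```bash
python3 -m crank '[[0,0.003,0.02,0],[0,0.003,0.041,0],[0,0.003,0.041,0]]' |sed -n '2p;4p'; python3 -m crank '[[0,0,0,0],[0,0,0,0],[0,0,0,0],[0,0,0,0],[0,0,0,0]]' -0.6 50 >/dev/null;python3 -c "
from h import *
plan([])";  python3 -m crank '[[0,0,-0.03,0],[0,0,-0.06,0],[0,0,-0.06,0],[0,0,-0.06,0]]' >/dev/null;python3 -c "
from h import *
plan([(667,157,80,6.4),(667,157,45,6.4),(667,157,36,6.4)])"
```

```text
position: [0.5961, 0.0763, 0.0296]
ft_force: [-0.5, 1.1, -0.0]
t 7.75 at [597.   76.2  31.3] ang 6.42 w 30.1 F [ 0.6 -0.4  2. ] g 49.7
t 8.08 at [597.7  76.4  56.4] ang 6.42 w 30.3 F [ 0.5 -0.6 -1.2] g 49.6
row [0.181, 0.195, -0.059, 0.0] for (667, 157, 80, 6.4)
row [0.0, 0.0, 0.088, -0.0] for (667, 157, 45, 6.4)
row [0.0, 0.0, 0.022, -0.0] for (667, 157, 36, 6.4)
```

```bash
python3 -m crank '[[0.0,0.0,-0.059,0],[0.06,0.065,-0.059,0],[0.12,0.13,-0.059,0],[0.181,0.195,-0.059,0],[0.181,0.195,-0.059,0]]' >/dev/null; python3 -m crank '[[0,0,0.04,0],[0,0,0.088,0],[0,0,0.088,0],[0,0,0.088,0]]' >/dev/null;python3 -c "
from h import *
plan([(667,157,36,6.4),(667,157,34,6.4)])"
```

```text
t 8.83 at [665.2 156.6  42.4] ang 6.42 w 30.1 F [-0.3 -0.9 -0.1] g 49.9
row [0.0, 0.004, 0.016, 0.0] for (667, 157, 36, 6.4)
row [0.0, 0.0, 0.005, -0.0] for (667, 157, 34, 6.4)
```

```bash
python3 -m crank '[[0,0.003,0.008,0],[0,0.003,0.015,0],[0,0.003,0.015,0]]' |sed -n '2p;4p'; python3 -m crank '[[0,0,0.003,0],[0,0,0.003,0]]' |sed -n '2p;4p'; python3 -m crank '[[0,0,0.003,0],[0,0,0.003,0]]' |sed -n '2p;4p'
```

```text
position: [0.6676, 0.1571, 0.0378]
ft_force: [-0.4, -0.2, -1.0]
position: [0.6675, 0.157, 0.0365]
ft_force: [0.6, -0.3, -0.9]
position: [0.6674, 0.1571, 0.035]
ft_force: [-0.5, -0.5, -0.5]
```

```bash
python3 -m crank '[[0,0,0.002,0],[0,0,0.002,0]]' |sed -n '2p;4p'; python3 -m crank '[[0,0,0.002,0],[0,0,0.002,0]]' |sed -n '2p;4p'
```

```text
position: [0.6676, 0.1571, 0.0344]
ft_force: [0.2, 0.9, 0.3]
position: [0.6675, 0.1571, 0.0343]
ft_force: [-3.5, -0.4, 7.5]
```

```bash
python3 -m crank '[[0,0,0,0],[0,0,0,0],[0,0,0,0]]' 0.03 >/dev/null; python3 -m crank '[[0,0,-0.05,0],[0,0,-0.1,0],[0,0,-0.15,0],[0,0,-0.15,0]]'|sed -n '2p;5p'; python3 -c "
from h import *
plan([(586,113,100,-9),(506,69,95,-24),(506,69,50,-24)])"
```

```text
position: [0.6696, 0.1573, 0.0978]
grip_width: 0.513
t 10.33 at [669.6 157.3  97.8] ang 6.4 w 43.6 F [ 0.9 -0.5  0.3] g 0.0
row [-0.087, -0.22, -0.005, 0.257] for (586, 113, 100, -9)
row [-0.14, -0.18, 0.012, 0.25] for (506, 69, 95, -24)
row [0.0, 0.0, 0.112, -0.0] for (506, 69, 50, -24)
```

```bash
python3 -m crank '[[-0.03,-0.07,0,0.08],[-0.06,-0.14,0,0.17],[-0.087,-0.22,0,0.257],[-0.087,-0.22,0,0.257]]' >/dev/null; python3 -m crank '[[-0.05,-0.06,0,0.08],[-0.1,-0.12,0,0.17],[-0.14,-0.18,0.012,0.25],[-0.14,-0.18,0.012,0.25]]' >/dev/null; python3 -m crank '[[0,0,0.06,0],[0,0,0.112,0],[0,0,0.112,0]]' >/dev/null;  python3 - <<'E'
from h import *
from workcell import imaging
for n in("top","scene"):
    c=imaging.camera(n); pickle.dump(c,open(n+"2.pkl","wb"))
    if n=="top": im=cv2.resize(c["color"][115:315,175:365,::-1],None,fx=2.4,fy=2.4,interpolation=2)
    else: cv2.imwrite("pics/both2.png",np.hstack([im[:480,:320],cv2.resize(c["color"][130:330,150:350,::-1],(480,480),interpolation=2)]))
plan([(506,69,31,-24)])
E
```

```text
t 11.35 at [503.7  68.3  43.7] ang -24.0 w 43.6 F [-0.4 -0.3  0.6] g 0.0
row [0.004, 0.005, 0.032, -0.0] for (506, 69, 31, -24)
```

View pics/both2.png

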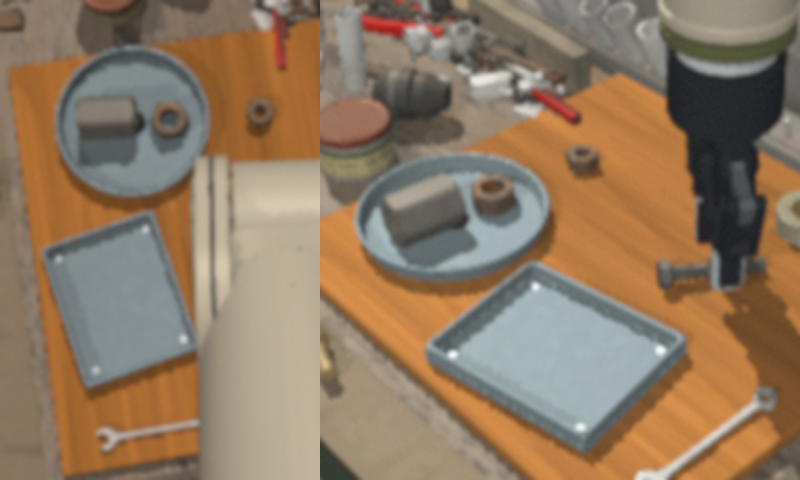

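Both dish parts lie flat side by side, and the fingers straddle the long bolt near its middle. I'll go down and grip it.

```bash
python3 -m crank '[[0.003,0.004,0.015,0],[0.003,0.004,0.031,0],[0.003,0.004,0.031,0]]' |sed -n '2p;4p'; python3 -m crank '[[0,0,0,0],[0,0,0,0],[0,0,0,0],[0,0,0,0],[0,0,0,0]]' -0.9 60 >/dev/null;python3 -c "
from h import *
plan([])";  python3 -m crank '[[0,0,-0.03,0],[0,0,-0.06,0],[0,0,-0.09,0],[0,0,-0.12,0],[0,0,-0.12,0]]' >/dev/null;python3 - <<'E'
from h import *
t=np.radians(19.5);T=lambda x,y:(501+x*np.cos(t)-y*np.sin(t),201+x*np.sin(t)+y*np.cos(t))
b=T(-30,0);s=T(32,0);print(b,s)
plan([(*b,90,19.5),(*b,45,19.5)])
E
```

```text
position: [0.5059, 0.0691, 0.0309]
ft_force: [-0.1, 0.7, -0.2]
t 12.02 at [506.4  69.   31.9] ang -24.01 w 14.3 F [-0.7 -1.3  5.9] g 58.6
(np.float64(472.72075526723467), np.float64(190.98579422298687)) (np.float64(531.1645277149497), np.float64(211.68181949548068))
t 12.43 at [507.5  69.4  82.4] ang -24.01 w 14.2 F [ 0.8  0.1 -1.3] g 58.7
row [0.242, -0.203, -0.019, -0.725] for (np.float64(472.72075526723467), np.float64(190.98579422298687), 90, 19.5)
row [0.0, 0.0, 0.112, -0.0] for (np.float64(472.72075526723467), np.float64(190.98579422298687), 45, 19.5)
```

```bash
python3 -m crank '[[0.04,-0.03,-0.019,-0.11],[0.08,-0.07,-0.019,-0.22],[0.12,-0.1,-0.019,-0.33],[0.16,-0.13,-0.019,-0.44],[0.16,-0.13,-0.019,-0.44]]' >/dev/null; python3 - <<'E'
from h import *
plan([(472.7,191,90,19.5),(472.7,191,45,19.5)])
E
```

```text
t 12.85 at [483.3 153.   87.1] ang 3.09 w 14.2 F [ 0.1  0.2 -0.3] g 58.7
row [0.096, -0.021, -0.007, -0.273] for (472.7, 191, 90, 19.5)
row [0.0, 0.0, 0.112, -0.0] for (472.7, 191, 45, 19.5)
```

```bash
python3 -m crank '[[0.03,-0.007,0,-0.09],[0.06,-0.014,0,-0.18],[0.096,-0.021,0,-0.273],[0.096,-0.021,0,-0.273]]' >/dev/null;  python3 -m crank '[[0,0,0.05,0],[0,0,0.1,0],[0,0,0.1,0],[0,0,0.1,0]]' >/dev/null; python3 - <<'E'
from h import *
from workcell import imaging
c=imaging.camera("scene"); cv2.imwrite("pics/s3.png",cv2.resize(c["color"][170:340,160:350,::-1],None,fx=3,fy=3,interpolation=2))
plan([(472.7,191,40,19.5),(472.7,191,36,19.5)])
E
```

```text
t 13.57 at [474.8 185.9  47.5] ang 18.64 w 14.2 F [ 0.7  0.1 -0.8] g 58.7
row [0.014, -0.001, 0.019, -0.014] for (472.7, 191, 40, 19.5)
row [0.0, 0.0, 0.01, -0.0] for (472.7, 191, 36, 19.5)
```

View pics/s3.png

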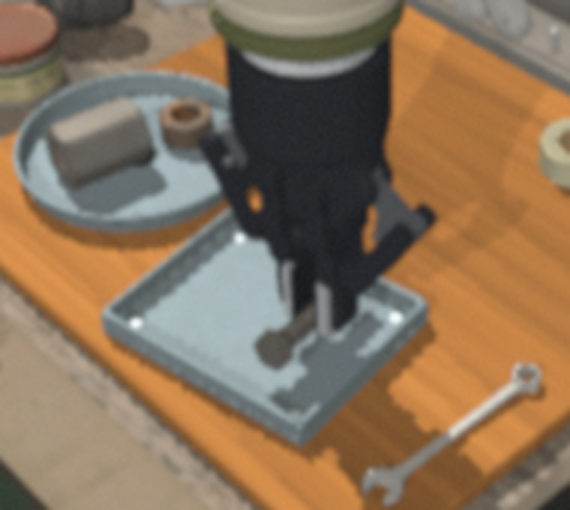

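The bolt hangs level over the near half of the tray, with its head at (278,345), so I'll lower it.

```bash
python3 -m crank '[[0.007,0,0.01,-0.014],[0.013,0,0.02,-0.014],[0.013,0,0.02,-0.014]]' |sed -n '2p;4p'; python3 -m crank '[[0,0,0.004,0],[0,0,0.008,0],[0,0,0.008,0]]' |sed -n '2p;4p'; python3 -m crank '[[0,0,0.002,0],[0,0,0.002,0]]' |sed -n '2p;4p';python3 -m crank '[[0,0,0.002,0],[0,0,0.002,0]]' |sed -n '2p;4p'
```

```text
position: [0.4726, 0.1923, 0.0389]
ft_force: [0.3, 0.4, -0.5]
position: [0.4727, 0.1915, 0.0357]
ft_force: [0.2, -0.7, -0.4]
position: [0.4728, 0.1915, 0.035]
ft_force: [-0.4, 0.5, -0.9]
position: [0.4729, 0.1915, 0.0349]
ft_force: [-2.6, -1.8, 9.4]
```

```bash
python3 -m crank '[[0,0,0,0],[0,0,0,0],[0,0,0,0]]' -0.34 >/dev/null; python3 -m crank '[[0,0,-0.05,0],[0,0,-0.1,0],[0,0,-0.15,0],[0,0,-0.15,0]]'|sed -n '2p;5p'; python3 -c "
from h import *
plan([(575,131,95,16),(677,72,95,14),(677,72,50,14)])"
```

```text
position: [0.4747, 0.1923, 0.0976]
grip_width: 0.332
t 14.98 at [474.7 192.3  97.6] ang 19.6 w 28.2 F [1.5 0.6 0.2] g 0.0
row [-0.229, 0.185, 0.007, 0.06] for (575, 131, 95, 16)
row [-0.212, 0.204, -0.0, 0.033] for (677, 72, 95, 14)
row [0.0, 0.0, 0.112, -0.0] for (677, 72, 50, 14)
```

```bash
python3 -m crank '[[-0.08,0.06,0,0.02],[-0.15,0.12,0,0.04],[-0.229,0.185,0,0.06],[-0.229,0.185,0,0.06]]' -0.05 >/dev/null; python3 -m crank '[[-0.07,0.07,0,0.033],[-0.14,0.14,0,0.033],[-0.212,0.204,0,0.033],[-0.212,0.204,0,0.033],[-0.212,0.204,0,0.033]]'  >/dev/null; python3 -m crank '[[0,0,0.06,0],[0,0,0.11,0],[0,0,0.11,0],[0,0,0.11,0]]' >/dev/null; python3 - <<'E'
from h import *
from workcell import imaging
for n in("top","scene"):
    c=imaging.camera(n); pickle.dump(c,open(n+"3.pkl","wb"))
    if n=="top": im=cv2.resize(c["color"][115:315,175:365,::-1],None,fx=2.4,fy=2.4,interpolation=2)
    else: cv2.imwrite("pics/both3.png",np.hstack([im[:480,:320],cv2.resize(c["color"][130:330,150:350,::-1],(480,480),interpolation=2)]))
plan([(677,72,29,14)])
E
```

```text
t 16.17 at [675.4  71.7  51.5] ang 14.08 w 40.4 F [ 0.2 -1.3  0.1] g 0.0
row [-0.0, 0.004, 0.056, 0.001] for (677, 72, 29, 14)
```

View pics/both3.png

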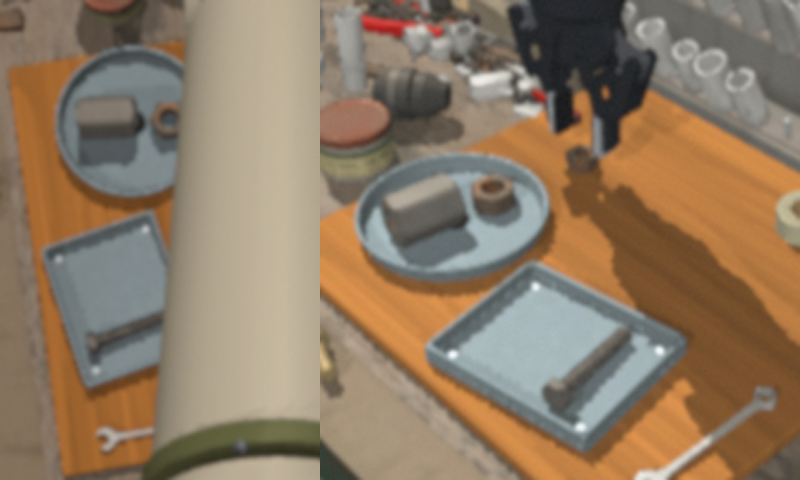

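The bolt lies flat along the near side of the tray, and the fingers are set round the small nut.

```bash
python3 -m crank '[[0,0.003,0.03,0],[0,0.003,0.055,0],[0,0.003,0.055,0]]' |sed -n '2p;4p'; python3 -m crank '[[0,0,0,0],[0,0,0,0],[0,0,0,0],[0,0,0,0],[0,0,0,0]]' -0.8 40 >/dev/null;python3 -c "
from h import *
plan([])";  python3 -m crank '[[0,0,-0.03,0],[0,0,-0.07,0],[0,0,-0.11,0],[0,0,-0.13,0],[0,0,-0.13,0]]' >/dev/null;python3 - <<'E'
from h import *
plan([(610,140,85,-42),(531,211.7,85,-70.5),(531,211.7,45,-70.5)])
E
```

```text
position: [0.6767, 0.0717, 0.0278]
ft_force: [-1.0, -0.1, 0.5]
t 16.83 at [677.2  71.5  29.4] ang 14.04 w 22.5 F [-1.8 -0.7 11. ] g 44.0
t 17.25 at [677.3  71.5  82.3] ang 14.04 w 22.3 F [ 0.8 -0.5 -0.2] g 39.4
row [0.207, -0.122, -0.007, 0.934] for (610, 140, 85, -42)
row [0.001, -0.267, -0.0, 0.475] for (531, 211.7, 85, -70.5)
row [0.0, 0.0, 0.1, -0.0] for (531, 211.7, 45, -70.5)
```

```bash
python3 - <<'E'
from h import *
plan([(600,141,85,17),(524.6,209.3,85,19.5),(524.6,209.3,45,19.5)])
E
```

```text
t 17.25 at [677.3  71.5  82.3] ang 14.04 w 22.3 F [ 0.8 -0.5 -0.2] g 39.4
row [0.216, -0.145, -0.007, -0.049] for (600, 141, 85, 17)
row [0.218, -0.13, -0.0, -0.042] for (524.6, 209.3, 85, 19.5)
row [0.0, 0.0, 0.1, -0.0] for (524.6, 209.3, 45, 19.5)
```

```bash
python3 -m crank '[[0.07,-0.05,0,-0.02],[0.14,-0.1,0,-0.04],[0.216,-0.145,0,-0.049],[0.216,-0.145,0,-0.049]]' >/dev/null; python3 -m crank '[[0.07,-0.04,0,-0.02],[0.14,-0.09,0,-0.042],[0.218,-0.13,0,-0.042],[0.218,-0.13,0,-0.042],[0.218,-0.13,0,-0.042]]'  >/dev/null; python3 -m crank '[[0,0,0.05,0],[0,0,0.09,0],[0,0,0.09,0],[0,0,0.09,0]]' >/dev/null; python3 -c "
from h import *
plan([(524.6,209.3,36,19.5),(524.6,209.3,32.5,19.5)])"
```

```text
t 18.33 at [523.7 208.1  43.4] ang 19.42 w 22.0 F [ 0.7 -0.1 -0.6] g 39.6
row [0.002, 0.003, 0.019, -0.001] for (524.6, 209.3, 36, 19.5)
row [0.0, 0.0, 0.009, -0.0] for (524.6, 209.3, 32.5, 19.5)
```

```bash
python3 -m crank '[[0,0,0.01,0],[0,0,0.017,0],[0,0,0.017,0]]' |sed -n '2p;4p'; python3 -m crank '[[0,0,0.004,0],[0,0,0.004,0]]' |sed -n '2p;4p'; python3 -m crank '[[0,0,0.003,0],[0,0,0.003,0]]' |sed -n '2p;4p';python3 -m crank '[[0,0,0.002,0],[0,0,0.002,0]]' |sed -n '2p;4p'
```

```text
position: [0.524, 0.2092, 0.0374]
ft_force: [-0.1, -0.5, -1.1]
position: [0.5239, 0.2094, 0.0359]
ft_force: [-0.2, -0.4, 0.3]
position: [0.5238, 0.2094, 0.0346]
ft_force: [0.1, 0.2, -0.5]
position: [0.5238, 0.2094, 0.0338]
ft_force: [0.2, -0.4, -0.1]
```

```bash
python3 -m crank '[[0,0,0.002,0],[0,0,0.002,0]]' |sed -n '2p;4p';python3 -m crank '[[0,0,0.002,0],[0,0,0.002,0]]' |sed -n '2p;4p'
```

```text
position: [0.5238, 0.2094, 0.0329]
ft_force: [0.1, 0.3, 0.4]
position: [0.5239, 0.2094, 0.0323]
ft_force: [-0.7, -0.4, 1.7]
```

```bash
python3 -m crank '[[0,0,0.001,0],[0,0,0.001,0],[0,0,0.001,0],[0,0,0.001,0]]' -0.25 >/dev/null; python3 -m crank '[[0,0,-0.05,0],[0,0,-0.1,0],[0,0,-0.2,0],[0,0,-0.28,0],[0,0,-0.3,0]]'|sed -n '2p;5p'; python3 -m crank '[[-0.1,0,-0.05,0],[-0.2,0,-0.1,0],[-0.3,0,-0.1,0],[-0.4,0,-0.1,0],[-0.45,0,-0.1,0]]'>/dev/null; python3 -m crank '[[0,0,0,0],[0,0,0,0],[0,0,0,0]]'>/dev/null; python3 - <<'E'
from h import *
from workcell import imaging
for n in("top","scene"):
    c=imaging.camera(n); pickle.dump(c,open(n+"4.pkl","wb"))
    if n=="top": im=cv2.resize(c["color"][115:315,175:365,::-1],None,fx=2.4,fy=2.4,interpolation=2)
    else: cv2.imwrite("pics/both4.png",np.hstack([im[:480,:320],cv2.resize(c["color"][130:330,150:350,::-1],(480,480),interpolation=2)]))
plan([])
E
```

```text
position: [0.5261, 0.21, 0.1572]
grip_width: 0.374
t 20.93 at [583.6  41.3 191.5] ang 19.63 w 32.0 F [-0.1  0.3 -0.2] g 0.0
```

View pics/both4.png

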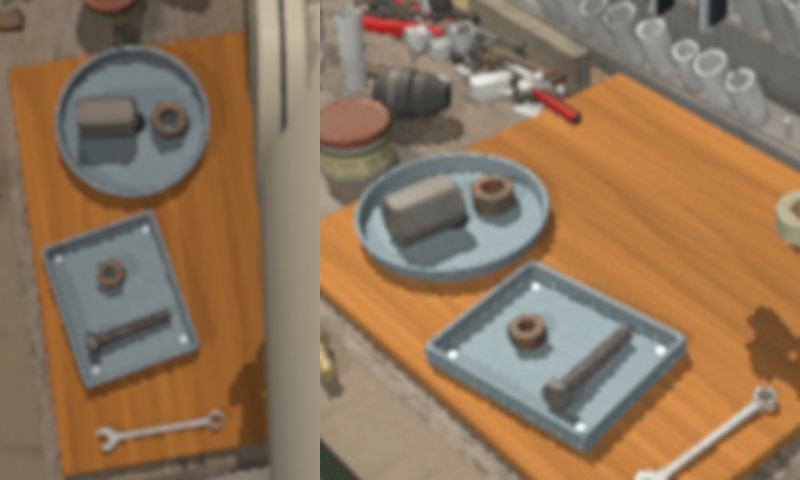

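All four parts lie flat and apart in their own containers: the coupling nut and large nut in the dish, the bolt and small nut in the tray. The gripper is clear of everything.

```bash
python3 -c "
from workcell import manip
print(manip.hand_in())"
```

```text
the job is handed in; nothing more can be done
None
```

The job is handed in at about 21 s of the 88 s: the coupling nut and larger rusty nut are in the round dish, the longer bolt and smaller rusty nut are in the oblong tray, all flat and apart in the last picture, and the arm never went near the short bolt or tape roll.

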